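Tuck a cover strip under a lapped flap and hold it down

TASK

Pick up the aluminium cover strip by its upright rib and slide its long free edge under the loose hinged flap on the grey base plate, without lifting the flap, until the edge is fully home against the stop rail beneath it, square to it and centred between the two cap screws. Finish still gripping the rib, pressing the strip down flat on the base plate with a firm push (about 10 N); do not let go. Leave the carton, the red bin and the screwdriver where they are.

Things in the scene. Friction and masses are not known exactly. Their poses are not given: they have to be found in the camera images.
- rib (a point): Centre of the cover strip's grip rib, 18 mm above the strip's underside. The rib, 12 mm thick (x), 60 mm long (y), 28 mm tall, stands on a flat flange 82 x 120 mm, 4 mm thick (rib top 32 mm above the underside). Axes: z up, y along the rib; the flange reaches 68 mm from here towards -x (wide side, its edge is to be tucked) and 14 mm towards +x.
- edge (a point): Middle of the strip's tuck edge (120 mm long, on the flange's wide side), on the underside, 68 mm from the rib's centre line. Axes as rib.
- strip: The whole loose aluminium cover strip, 0.11 to 0.22 kg; origin under the rib's centre on the underside, axes as rib. It starts flat on the bench left or right of the base plate, its wide side roughly towards the robot.
- plate: Fixed grey base plate 200 x 200 mm, 12 mm thick, lying on the bench; origin at the centre of its underside (top 12 mm above). Axes: z up, x from the flap side out towards the open side where the strip is slid in (roughly away from the robot), y along the flap's free edge.
- mouth (a point): Point on the plate's top face at its centre, below the middle of the flap's free edge; axes as the plate. The strip goes in along -x. The stop rail's face is 28 mm from here towards -x (rail 6.5 mm tall, 170 mm long). Two dark cap screws, 13 mm across, 10 mm tall, stand at x = +12, y = -83 and +83 mm. The gap under the flap is 8.5 mm high.
- flap (a joint): Hinge of the white sheet-metal flap, 140 mm wide in y, lapping from its hinge 85 mm behind mouth (-x) out to the mouth. 0 = lying at rest (underside 8.5 mm above the plate, not lower; the last 8 mm bent up to 15 mm); grows in rad as its free edge lifts. Loose and light (0.12 kg): only its weight keeps it down.
- carton: Bystander: loose off-white carton 90 x 120 x 45 mm on the other side of the plate from the strip; origin at the centre of its underside.
- bin: Bystander: loose red plastic parts bin 90 x 130 x 60 mm beyond the plate to the left; origin at the centre of its underside.
- driver: Bystander: loose screwdriver lying beyond the plate to the right; origin under its middle.
Things that resemble listed ones, but are neither listed nor needed, are in the scene too. Leave any green or pink look-alike of the strip alone.

How it is judged (in metres and radians):
At the end, for the whole second after the job is handed in: Through the last second: tuck edge within 5 mm of the stop rail, centred between the screws within 8 mm, square within 0.06 rad, flat on the plate (3 mm, 0.04 rad); flap down (below 0.02 rad); fingers round the rib (not just on top) press it on the plate with over 5 N (x of edge in the frame of mouth between -0.031 and -0.023 m and y of edge in the frame of mouth between -0.008 and 0.008 m and z of edge in the frame of mouth between -0.003 and 0.003 m and angle between the x axis of edge and the x axis of mouth, either way round below 0.06 rad and angle between edge's own z axis and vertical below 0.04 rad and value of joint flap below 0.02 rad and contact force between strip and plate above 5 N and contact force between the fingers and strip above 5 N and z of the grasp point in the frame of rib between -0.03 and 0.028 m and linear speed of strip below 0.02 m/s); the arm keeps its last pose, push and grip.
It fails at once if the flap is lifted by more than 0.07 rad (6 mm at its free edge) (value of joint flap above 0.07 rad).
It fails at once if the carton is moved more than 15 mm (distance of carton from where it was at the start of the episode above 0.015 m).
It fails at once if the red bin is moved more than 15 mm (distance of bin from where it was at the start of the episode above 0.015 m).
It fails at once if the screwdriver is moved more than 15 mm (distance of driver from where it was at the start of the episode above 0.015 m).
It also fails if it takes over 40 s, if anything falls off the work surface, if the arm or the gripper's body presses on something with over 40 N, if the wrist force passes 120 N, or if a joint passes its speed limit or range.

ROBOT

A 6-joint arm with a two-finger parallel gripper is mounted at the origin on the work surface. World frame = base frame: x ahead of the robot, y to its left, z up, the work surface at z = 0. Lengths are in mm, angles in rad, forces in N, time in s.
With the tool pointing down it reaches from about 350 to 875 mm from the base axis. Payload 4.2 kg.
Tool frame: the origin (TCP) lies at the very end of the fingers, on their centre line; the grasp point (between the pads) lies 19 mm behind it; z points along the fingers, y is the line along which they close (so a half turn about z gives the same grasp; the last joint's range is limited). The gripper opens to 85 mm and grips with 20 to 120 N. Pads are 22 mm wide; open, the fingers measure 114 mm over their backs; the gripper's body (76 mm by 85 mm) begins 54 mm behind the grasp point. The pads swing forward as they close: fully open they stand 13 mm farther back than shut.
Start: joints at [-1.085, 0.385, 0.008, 0, -1.194, -0.259], TCP at [140.556, -608.969, 231.312] pointing down, gripper open.
Joint ranges: [-3.14, 3.14], [-1.21, 2.06], [-1.07, 1.41], [-3.16, 2.05], [-2.99, -0.16], [-3.1, 3.1]. Speed limits (rad/s): [2.79, 2.79, 3.14, 3.14, 3.14, 3.14].

INTERFACE

Orientations are given as [roll, pitch, yaw] about the fixed x, y, z axes, in that order (R = Rz(yaw) Ry(pitch) Rx(roll)).
In Python, from plant import arm, viewer, ticket gives the robot as it stands.
- The arm moves only by the shell command python3 -m handwheel 'ROWS' [OPENING]. ROWS is text: rows parted by semicolons, each of 6 numbers parted by spaces: the shift along the tool's x, y, z scaled (see below), then the turn, a rotation vector about the tool's x, y, z scaled (see below). A call has 1 to 12 rows; each row shifts and turns the commanded pose from where the row before left it, along the tool's axes as they then stand; what a row does not reach is not made up. The controller multiplies each number of a shift by 0.2 m and each number of a turn by pi/2 rad. A row lasts 1/12 s, in which the tool goes at most 41.7 mm and 7.16 degrees, less where a joint would pass 70% of its speed; a pose out of reach is approached as far as the arm can. A call with a number of a shift or a turn outside -1 to 1 is refused whole. A call with a gripper value outside its range is refused whole. OPENING is the finger opening in mm, from 0 to 85.4, set as the call begins (- or left out, the last holds). The fingers move at their own pace and stop on an object; the grip force is fixed at half the most. Time passes only in rows, so rows that do not move let the fingers close. It gives the time, the measured TCP pose, the force, the opening and the grip force at its end, in the units of the state.
- arm.observe(): the state, without advancing time (a new reading comes with each control period).
- viewer.capture(name): name is "scene" or "top"; returns a dict with "frame" (384x512x3 uint8, red, green, blue), "vfov" (degrees; the focal length in pixels is half the picture's height over the tangent of half this angle, whatever the lens; pixels are square), "cx", "cy" (the principal point, pixels), "eye" and "attitude" of the camera in the world. Camera axes: x right, y down, z forward; pixel columns grow to the right and rows downward; lengths in mm; the calibration is good to about 2 mm. A picture is of the moment at which its call begins. There is no depth.
- ticket.hand_in(): hands the job in; it is judged then, once.
The state is a dict: "t": time; "joints": joint angles; "joint_velocities": joint speeds; "joint_efforts": joint torques, N m; "position": TCP position; "ee_rot": TCP orientation; "contact_force": force on the tool from outside, world axes, zero at the start; "moment": the same for the moment, N m; "finger_gap": opening from 0.0 (shut) to 1.0 (fully open); "grasp_force": force on a finger pad.
Only numpy, scipy, OpenCV 4.12 (cv2) and the standard library are available. Lean on these libraries where they do the work, as an engineer would, in place of code of your own. Each camera call takes 0.05 s, during which the arm holds its last target. There are 200 camera calls.

## Working session

There is one attempt and no reset: what is moved stays moved. The work goes in short steps, Python scripts to look and compute and a shell command to move; the robot and the scene stay as the last step left them, time stands still between calls to the robot, and variables do not carry over. Pictures are saved under pics/ and viewed, at most 10 in all, crops included, and the job is handed in when it is done.

```bash
mkdir -p pics; ls
cat > h.py <<'E'
import numpy as np,cv2,json
from scipy.spatial.transform import Rotation as R
from plant import arm,viewer,ticket
def cap(name,fn):
    d=viewer.capture(name); cv2.imwrite('pics/'+fn+'.png',d['frame'][:,:,::-1])
    d={k:(np.array(v).tolist() if not isinstance(v,(str,float,int)) else v) for k,v in d.items() if k!='frame'}
    json.dump(d,open('pics/'+fn+'.json','w')); return d
def rot(a):
    a=np.array(a,float)
    if a.shape==(3,3): return a
    return R.from_euler('xyz',a).as_matrix() if a.size==3 else R.from_quat(a).as_matrix()
def w(fn,u,v,z):
    d=json.load(open('pics/'+fn+'.json')); f=192/np.tan(np.radians(d['vfov'])/2)
    r=rot(d['attitude'])@np.array([(u-d['cx'])/f,(v-d['cy'])/f,1]); e=np.array(d['eye'])
    return e+r*(z-e[2])/r[2]
E
python3 - <<'E'
from h import *
print(cap('scene','s0'));print(cap('top','t0'));s=arm.observe();print(s)
a=cv2.imread('pics/s0.png');b=cv2.imread('pics/t0.png')
cv2.imwrite('pics/t0b.png',cv2.resize(b,(800,600),interpolation=cv2.INTER_CUBIC))
E
```

```text
pics
{'vfov': 54.11687477805777, 'cx': 254.35026365882433, 'cy': 194.05200367769373, 'eye': [1338.1183144678314, 221.93540745684052, 994.1853749466557], 'attitude': [-2.4393989745357545, 0.0072297129998579734, 1.9188432127113848]}
{'vfov': 44.34976191709714, 'cx': 254.39320969708527, 'cy': 186.54107471512555, 'eye': [430.297094813496, -56.675836042514206, 1546.5202157086078], 'attitude': [-3.0479841415026026, -0.017261973059391256, -1.5858335018908307]}
{'t': 0.1, 'joints': array([-1.08541802e+00,  3.85512317e-01,  6.76966331e-03, -4.13787856e-04,
       -1.19393922e+00, -2.58606474e-01]), 'joint_velocities': array([ 0.00029779, -0.00167649,  0.00316042,  0.00299089, -0.00119558,
        0.00021051]), 'joint_efforts': array([-3.12057819e-04, -3.93318558e+01,  1.88930404e+01,  4.19801205e+00,
       -2.57564818e-03,  8.82507209e-06]), 'position': array([ 140.4305023 , -608.50985818,  230.31717587]), 'ee_rot': array([ 3.13967146e+00, -1.10525966e-04, -2.91497335e+00]), 'contact_force': array([ 0.05372298, -0.5194455 , -0.14819506]), 'moment': array([0.01304215, 0.03095898, 0.01574623]), 'grasp_force': 0.0, 'finger_gap': 0.9991223773800169}
```

View pics/t0b.png

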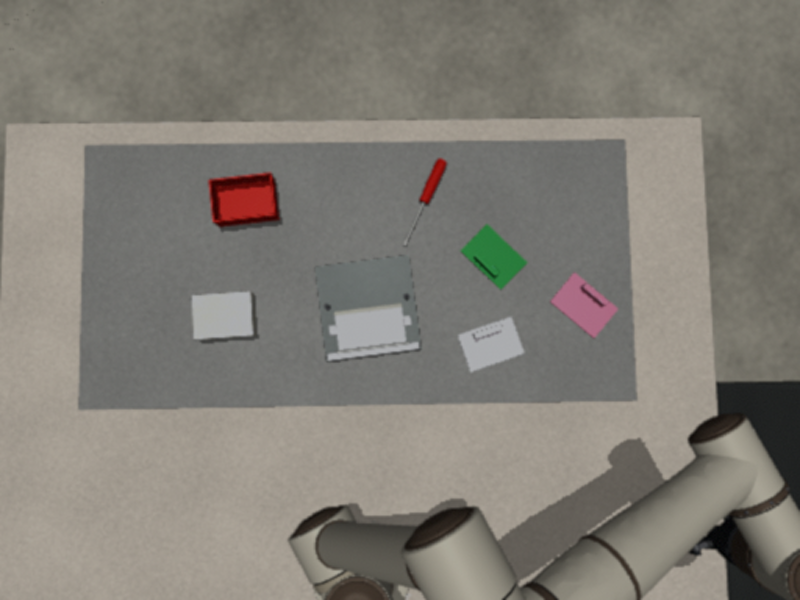

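View pics/s0.png

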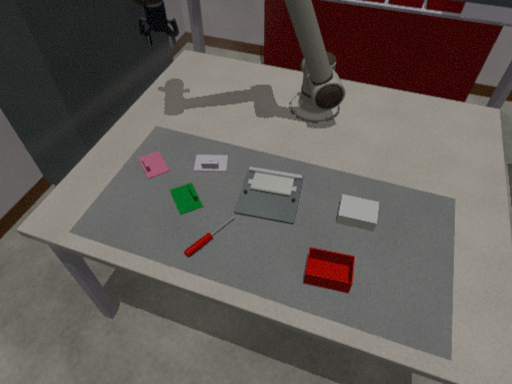

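The top view shows the silver strip at about (490,343) and the plate at (368,308) in the enlarged picture. The carton, bin and driver are clear of both, and the green and pink strips are decoys. I'll enlarge the plate and strip.

Run:
```python
from h import *
b=cv2.imread('pics/t0.png')[155:245,195:345]
cv2.imwrite('pics/t0c.png',cv2.resize(b,None,fx=5.3333,fy=5.3333,interpolation=cv2.INTER_CUBIC))
```

```text
(no output)
```

View pics/t0c.png

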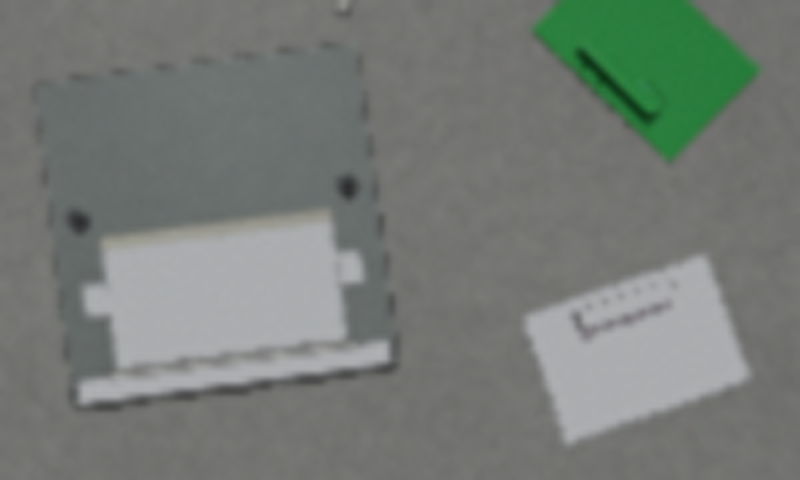

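Crop: strip flange corners are (525,318), (707,255), (750,378) and (566,444), with the rib on the far side. Plate corners are (37,85), (358,45), (396,368) and (73,406), and the screw heads are (78,221) and (347,187).

```bash
cat >> h.py <<'E'
def fit(P,M):
    # 2D rigid fit model->points, returns x,y,yaw,rms
    P=np.array(P)[:,:2];M=np.array(M,float);pc=P.mean(0);mc=M.mean(0);a=P-pc;b=M-mc
    t=np.arctan2((b[:,0]*a[:,1]-b[:,1]*a[:,0]).sum(),(a*b).sum());c,s=np.cos(t),np.sin(t)
    Q=np.array([[c,-s],[s,c]]);o=pc-Q@mc
    return o,t,(P-(M@Q.T+o)).round(1)
E
python3 - <<'E'
from h import *
def pt(U,V,z): return w('t0',(U+.5)/5.3333-.5+195,(V+.5)/5.3333-.5+155,z)
# corners order: far-left, far-right, near-right, near-left
S=[pt(*p,4) for p in [(525,318),(707,255),(750,378),(566,444)]]
print(fit(S,[(14,60),(14,-60),(-68,-60),(-68,60)]))
Pl=[pt(*p,12) for p in [(37,85),(358,45),(396,368),(73,406)]]
print(fit(Pl,[(100,100),(100,-100),(-100,-100),(-100,100)]))
sc=[pt(78,221,22),pt(347,187,22)]
print(fit(sc,[(12,83),(12,-83)]))
print(rot([3.14,0,-2.915])@np.eye(3))
E
```

```text
(array([ 487.89778579, -270.85140681]), np.float64(0.31504883246472526), array([[-0.7, -1.2],
       [-0.7, -0.4],
       [ 1.3,  0.8],
       [-0. ,  0.8]]))
(array([541.23992463, -21.95658635]), np.float64(0.10498283013342168), array([[-1.2, -0.9],
       [ 0.1,  0.3],
       [ 0.1,  1.4],
       [ 1. , -0.9]]))
(array([541.45441451, -21.56109754]), np.float64(0.11258170031420624), array([[ 0.1, -0.6],
       [-0.1,  0.6]]))
[[-9.74437540e-01 -2.24658303e-01 -3.57803155e-04]
 [-2.24658588e-01  9.74436304e-01  1.55194079e-03]
 [ 0.00000000e+00  1.59265292e-03 -9.99998732e-01]]
```

Both fits agree to about 1 mm: strip at (488,-271) with yaw 0.315, plate at (541,-22) with yaw 0.107. Next I move above the strip, then turn.

```bash
python3 -m handwheel '-0.1725 0.1046 0 0 0 0;-0.1725 0.1046 0 0 0 0;-0.1725 0.1046 0 0 0 0;-0.1725 0.1046 0 0 0 0;-0.1725 0.1046 0 0 0 0;-0.1725 0.1046 0 0 0 0;-0.1725 0.1046 0 0 0 0;-0.1725 0.1046 0 0 0 0;-0.1725 0.1046 0 0 0 0;-0.1725 0.1046 0 0 0 0;-0.1725 0.1046 0 0 0 0;-0.1725 0.1046 0 0 0 0' 85
python3 -m handwheel '0 0 0 0 0 -0.0754;0 0 0 0 0 -0.0754;0 0 0 0 0 -0.0754;0 0 0 0 0 -0.0754;0 0 0 0 0 -0.0754;0 0 0 0 0 -0.0754;0 0 0 0 0 -0.0754;0 0 0 0 0 -0.0754;0 0 0 0 0 -0.0754;0 0 0 0 0 -0.0754;0 0 0 0 0 -0.0754;0 0 0 0 0 -0.0754'
python3 -m handwheel '0 0 0.1 0 0 -0.0754;0 0 0.15 0 0 -0.0754;0 0 0.15 0 0 0;0 0 0.1 0 0 0;0 0 0 0 0 0;0 0 0 0 0 0'
cat >> h.py <<'E'
def rel(o,t,z=0):
    "TCP pose in target frame o,t; tool shift needed (tool units) to reach it; yaw error"
    s=arm.observe();p=s['position'];d=np.array([o[0]-p[0],o[1]-p[1],z-p[2]])
    Rt=rot(s['ee_rot']);print('p',p.round(1),'rpy',s['ee_rot'].round(4),'F',s['contact_force'].round(1),'grip',s['grasp_force'],s['finger_gap'],'t',s['t'])
    print('shift mm',(Rt.T@d).round(1),'units',(Rt.T@d/200).round(4),'turn about tool z (units)',(-((t-np.pi/2-s['ee_rot'][2]+np.pi)%(2*np.pi)-np.pi)/(np.pi/2)).round(4))
E
python3 - <<'E'
from h import *
rel((488,-271),.315,8)
cap('scene','s1');cap('top','t1')
b=cv2.imread('pics/s1.png')[110:230,150:310]
cv2.imwrite('pics/s1c.png',cv2.resize(b,None,fx=5,fy=5,interpolation=cv2.INTER_CUBIC))
E
```

```text
t: 1.1
position: [488.3, -269.4, 231.1]
ee_rot: [3.141, -0.0, -2.915]
contact_force: [0.7, -0.1, 0.9]
finger_gap: 0.995
grasp_force: 0.0
t: 2.1
position: [487.2, -271.1, 230.8]
ee_rot: [3.141, 0.001, -1.488]
contact_force: [0.2, 0.5, 0.7]
finger_gap: 0.994
grasp_force: 0.0
t: 2.6
position: [487.0, -271.2, 130.5]
ee_rot: [3.139, 0.001, -1.256]
contact_force: [0.8, 0.6, 0.5]
finger_gap: 0.994
grasp_force: 0.0
p [ 487.  -271.2  130.5] rpy [ 3.1389e+00  1.2000e-03 -1.2564e+00] F [0.8 0.6 0.5] grip 0.0 0.9943730667045877 t 2.6
shift mm [  0.2  -1.4 122.5] units [ 0.0012 -0.0069  0.6124] turn about tool z (units) -0.0004
```

View pics/s1c.png

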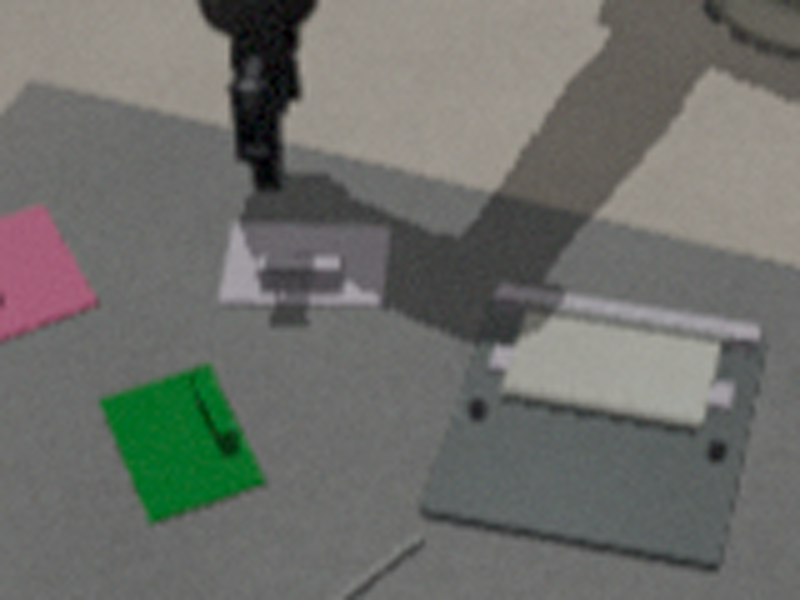

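The scene crop shows the gripper above the strip. The strip's rib front face spans (258–345, 268–290), and the screw tops are at (478,404) and (717,447). I'll check these against the top-view fits.

Run:
```python
from h import *
def pt(U,V,z): return w('s1',(U+.5)/5-.5+150,(V+.5)/5-.5+110,z)
print(pt(302,268,32), 'expect', 488+6*.951,-271+6*.31)
print(fit([pt(220,301,4),pt(380,305,4),pt(388,228,4),pt(238,222,4)],[(14,-60),(14,60),(-68,60),(-68,-60)]))
print(fit([pt(478,405,22),pt(717,449,22)],[(12,-83),(12,83)]))
print(pt(421,513,12),pt(717,566,12))
```

```text
[ 491.82443381 -262.73082186   32.        ] expect 493.706 -269.14
(array([ 487.34214646, -267.79279202]), np.float64(0.2983136787345611), array([[-0. ,  1.6],
       [-0.2, -1.2],
       [ 1.7, -2.6],
       [-1.5,  2.1]]))
(array([542.68594764, -18.92748724]), np.float64(0.10468582218051753), array([[-0. ,  0.3],
       [ 0. , -0.3]]))
[ 655.56830293 -105.18853961   12.        ] [631.44257188  90.0502129   12.        ]
```

Both cameras give the same strip-to-plate offset within 2 mm. I descend and grip.

```bash
python3 -m handwheel '0 -0.006 0.15 0 0 0;0 0 0.15 0 0 0;0 0 0.15 0 0 0;0 0 0.1 0 0 0;0 0 0.05 0 0 0;0 0 0 0 0 0;0 0 0 0 0 0' 85
python3 -m handwheel '0 0 0 0 0 0;0 0 0 0 0 0;0 0 0 0 0 0;0 0 0 0 0 0;0 0 0 0 0 0;0 0 0 0 0 0;0 0 0 0 0 0;0 0 0 0 0 0;0 0 0 0 0 0;0 0 0 0 0 0;0 0 0 0 0 0;0 0 0 0 0 0' 0
```

```text
t: 3.28
position: [489.9, -271.3, 12.6]
ee_rot: [-3.14, -0.002, -1.256]
contact_force: [0.4, 0.3, 0.0]
finger_gap: 0.998
grasp_force: 0.0
t: 4.28
position: [489.0, -271.0, 11.8]
ee_rot: [-3.141, -0.0, -1.256]
contact_force: [-0.9, 1.0, 5.4]
finger_gap: 0.125
grasp_force: 61.8
```

```bash
python3 -m handwheel '0 0 -0.05 0 0 0;0 0 -0.1 0 0 0;0 0 -0.1 0 0 0;0 0 -0.05 0 0 0;0 0 0 0 0 0;0 0 0 0 0 0'
python3 - <<'E'
from h import *
t=.107;o=np.array([541.3,-21.8])+95*np.array([np.cos(t),np.sin(t)])
print(o);rel(o,t,72)
E
```

```text
t: 4.78
position: [488.5, -270.7, 71.3]
ee_rot: [-3.141, 0.0, -1.257]
contact_force: [-0.1, 0.0, -1.5]
finger_gap: 0.126
grasp_force: 60.8
[635.75669116 -11.65438541]
p [ 488.5 -270.7   71.3] rpy [-3.1409e+00  2.0000e-04 -1.2572e+00] F [-0.1  0.  -1.5] grip 60.809834003448486 0.12599717696896057 t 4.7833
shift mm [-201.  -220.    -0.5] units [-1.0051 -1.1001 -0.0025] turn about tool z (units) 0.1315
```

```bash
python3 -m handwheel '-0.05 -0.055 0 0 0 0;-0.1 -0.11 0 0 0 0;-0.1 -0.11 0 0 0 0;-0.1 -0.11 0 0 0 0;-0.1 -0.11 0 0 0 0;-0.1 -0.11 0 0 0 0;-0.1 -0.11 0 0 0 0;-0.1 -0.11 0 0 0 0;-0.1 -0.11 0 0 0 0;-0.1 -0.11 0 0 0 0;-0.055 -0.055 0 0 0 0'
python3 -m handwheel '0 0 0 0 0 0.044;0 0 0 0 0 0.044;0 0 0 0 0 0.0435;0 0 0.08 0 0 0;0 0 0.08 0 0 0;0 0 0 0 0 0;0 0 0 0 0 0'
python3 - <<'E'
from h import *
t=.107;o=np.array([541.3,-21.8])+95*np.array([np.cos(t),np.sin(t)])
rel(o,t,27)
cap('scene','s2');cap('top','t2')
b=cv2.imread('pics/s2.png')[120:230,210:350]
c=cv2.imread('pics/t2.png')[140:250,175:315]
cv2.imwrite('pics/c2.png',np.hstack([cv2.resize(x,(400,314),interpolation=cv2.INTER_CUBIC) for x in(b,c)]))
E
```

```text
t: 5.7
position: [636.4, -9.2, 69.3]
ee_rot: [3.14, 0.0, -1.255]
contact_force: [0.6, -0.9, -1.7]
finger_gap: 0.127
grasp_force: 60.8
t: 6.28
position: [634.2, -12.3, 37.3]
ee_rot: [3.137, -0.0, -1.464]
contact_force: [-0.8, -0.6, 0.1]
finger_gap: 0.127
grasp_force: 60.7
p [634.2 -12.3  37.3] rpy [ 3.1368e+00 -5.0000e-04 -1.4637e+00] F [-0.8 -0.6  0.1] grip 60.74544668197632 0.12706710852758657 t 6.2833
shift mm [-0.5 -1.7 10.3] units [-0.0025 -0.0084  0.0516] turn about tool z (units) 0.0001
```

View pics/c2.png

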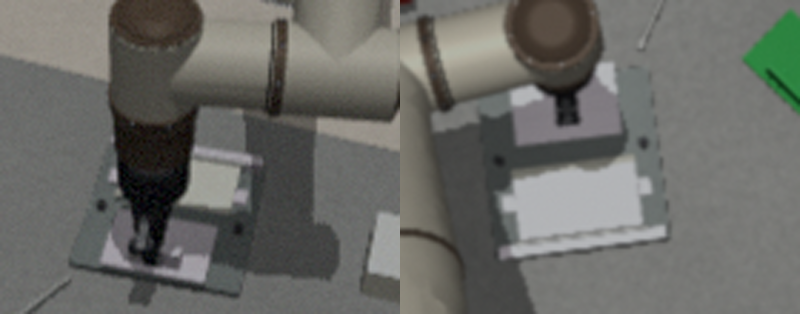

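The left half shows the gripped strip over the plate's open end. The right half shows its tuck edge from (513,145) to (622,132), ahead of the flap edge (512,178)–(635,160). I'll enlarge this for the lateral offset and squareness.

Run:
```python
from h import *
c=cv2.imread('pics/t2.png')[155:240,198:278]
cv2.imwrite('pics/c3.png',cv2.resize(c,None,fx=7,fy=7,interpolation=cv2.INTER_CUBIC))
```

```text
(no output)
```

View pics/c3.png

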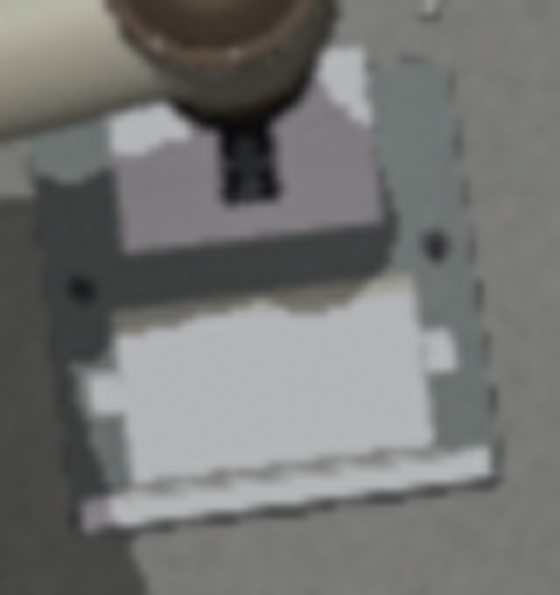

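The strip's tuck-edge corners are (123,252) and (383,219), and the screws are (82,289) and (435,245).

Run:
```python
from h import *
def pt(U,V,z): return w('t2',(U+.5)/7-.5+198,(V+.5)/7-.5+155,z)
o,t,r=fit([pt(123,252,29.5),pt(383,219,29.5)],[(0,60),(0,-60)])
m,tm,r2=fit([pt(82,289,22),pt(435,245,22)],[(12,83),(12,-83)])
print('edge',o,t,r,'mouth',m,tm,r2)
m=np.array([541.3,-21.8]);tm=.108
d=o-m;c,s=np.cos(tm),np.sin(tm);print('edge in mouth',c*d[0]+s*d[1],-s*d[0]+c*d[1],t-tm)
p=arm.observe()['position'][:2]-m;print('tcp in mouth',c*p[0]+s*p[1],-s*p[0]+c*p[1])
```

```text
edge [567.80510381 -18.16440827] 0.1133940743304297 [[-0.1  0.4]
 [ 0.1 -0.4]] mouth [541.87118599 -21.74633578] 0.11086076953856945 [[ 0.1 -0.6]
 [-0.1  0.6]]
edge in mouth 26.74255728724222 0.7574199060275442 0.005394074330429696
tcp in mouth 95.14956422014707 -0.44163848665134253
```

The strip is square within 0.005 rad and centred within 1 mm, with its edge about 27 mm ahead of the mouth. I lower it to near contact.

```bash
python3 -m handwheel '0 0 0.03 0 0 0;0 0 0.025 0 0 0;0 0 0 0 0 0;0 0 0 0 0 0;0 0 0 0 0 0'
python3 -m handwheel '0 0 0.005 0 0 0;0 0 0 0 0 0;0 0 0 0 0 0;0 0 0 0 0 0'
python3 -m handwheel '0 0 0.005 0 0 0;0 0 0 0 0 0;0 0 0 0 0 0;0 0 0 0 0 0'
```

```text
t: 6.8
position: [635.9, -11.8, 28.5]
ee_rot: [-3.141, -0.0, -1.463]
contact_force: [-0.2, 0.4, -1.8]
finger_gap: 0.127
grasp_force: 60.8
t: 7.13
position: [635.8, -11.7, 27.4]
ee_rot: [-3.141, 0.0, -1.463]
contact_force: [0.1, -0.5, -1.8]
finger_gap: 0.122
grasp_force: 60.8
t: 7.47
position: [635.8, -11.7, 26.3]
ee_rot: [3.142, 0.0, -1.463]
contact_force: [-0.3, -0.1, -0.8]
finger_gap: 0.121
grasp_force: 60.8
```

```bash
python3 -m handwheel '0 0 0.005 0 0 0;0 0 0 0 0 0;0 0 0 0 0 0;0 0 0 0 0 0'
python3 -m handwheel '0 0 0.005 0 0 0;0 0 0 0 0 0;0 0 0 0 0 0;0 0 0 0 0 0'
```

```text
t: 7.8
position: [635.7, -11.8, 25.3]
ee_rot: [3.141, 0.0, -1.463]
contact_force: [-0.3, -0.9, -1.8]
finger_gap: 0.127
grasp_force: 60.8
t: 8.13
position: [635.8, -11.8, 24.3]
ee_rot: [3.142, -0.0, -1.463]
contact_force: [-0.7, -0.4, -1.6]
finger_gap: 0.124
grasp_force: 60.8
```

```bash
python3 -m handwheel '0 0 0.003 0 0 0;0 0 0 0 0 0;0 0.02 0 0 0 0;0 0.03 0 0 0 0;0 0.03 0 0 0 0;0 0.03 0 0 0 0;0 0.03 0 0 0 0;0 0.03 0 0 0 0;0 0.02 0 0 0 0;0 0 0 0 0 0;0 0 0 0 0 0;0 0 0 0 0 0'
python3 - <<'E'
from h import *
cap('top','t3');cap('scene','s3')
b=cv2.imread('pics/s3.png')[140:230,225:315]
c=cv2.imread('pics/t3.png')[155:245,195:285]
cv2.imwrite('pics/c4.png',np.hstack([cv2.resize(x,(400,400),interpolation=cv2.INTER_CUBIC) for x in(b,c)]))
E
```

```text
t: 9.13
position: [597.1, -16.0, 23.9]
ee_rot: [3.139, -0.0, -1.463]
contact_force: [-3.3, -0.3, 4.5]
finger_gap: 0.123
grasp_force: 61.4
```

View pics/c4.png

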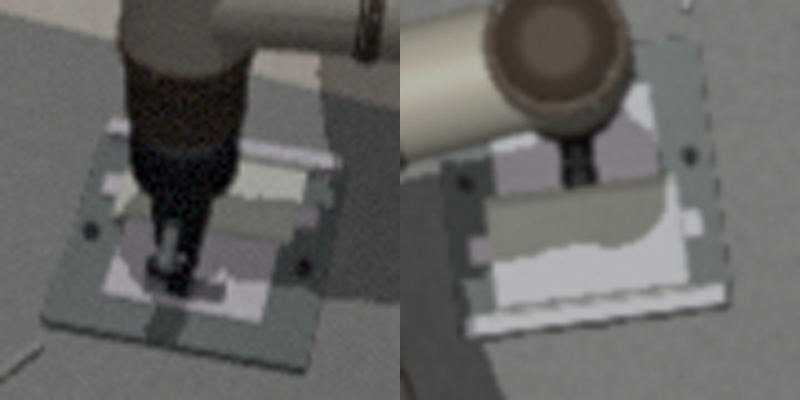

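The strip is under the flap, which still lies flat. The strip's edge enters squarely, at (490,197)–(665,178) in the right half. About 17 mm remain, so I creep in.

```bash
python3 -m handwheel '0 0.015 0 0 0 0;0 0.015 0 0 0 0;0 0.015 0 0 0 0;0 0.015 0 0 0 0;0 0 0 0 0 0;0 0 0 0 0 0;0 0 0 0 0 0'
python3 -m handwheel '0 0.005 0 0 0 0;0 0.005 0 0 0 0;0 0 0 0 0 0;0 0 0 0 0 0;0 0 0 0 0 0'
python3 -m handwheel '0 0.005 0 0 0 0;0 0 0 0 0 0;0 0.005 0 0 0 0;0 0 0 0 0 0;0 0 0 0 0 0'
```

```text
t: 9.82
position: [585.9, -17.1, 23.8]
ee_rot: [3.141, 0.0, -1.463]
contact_force: [0.1, 1.2, 4.1]
finger_gap: 0.127
grasp_force: 61.4
t: 10.23
position: [584.4, -17.3, 23.9]
ee_rot: [-3.141, 0.0, -1.463]
contact_force: [0.2, 0.3, 1.0]
finger_gap: 0.123
grasp_force: 61.3
t: 10.65
position: [582.8, -17.3, 23.9]
ee_rot: [-3.14, 0.0, -1.463]
contact_force: [3.7, 1.2, 0.8]
finger_gap: 0.127
grasp_force: 61.2
```

```bash
python3 -m handwheel '0 0.005 0 0 0 0;0 0 0 0 0 0;0 0 0 0 0 0'
python3 -m handwheel '0 0.005 0 0 0 0;0 0 0 0 0 0;0 0 0 0 0 0'
python3 -m handwheel '0 0.005 0 0 0 0;0 0 0 0 0 0;0 0 0 0 0 0'
```

```text
t: 10.9
position: [582.6, -17.2, 24.1]
ee_rot: [-3.138, 0.0, -1.462]
contact_force: [5.6, 1.5, -0.2]
finger_gap: 0.121
grasp_force: 61.0
t: 11.15
position: [582.5, -17.1, 24.3]
ee_rot: [-3.136, 0.0, -1.462]
contact_force: [5.6, 2.0, -0.6]
finger_gap: 0.122
grasp_force: 61.0
t: 11.4
position: [582.4, -17.1, 24.5]
ee_rot: [-3.134, 0.0, -1.461]
contact_force: [7.2, 0.5, -1.4]
finger_gap: 0.123
grasp_force: 60.9
```

The edge has stopped on the rail: the force is rising with no further travel. I ease off 3 mm of command and press down.

```bash
python3 -m handwheel '0 -0.01 0 0 0 0;0 0 0.005 0 0 0;0 0 0.005 0 0 0;0 0 0 0 0 0;0 0 0 0 0 0;0 0 0 0 0 0'
python3 -m handwheel '0 0 0.005 0 0 0;0 0 0.005 0 0 0;0 0 0 0 0 0;0 0 0 0 0 0;0 0 0 0 0 0'
```

```text
t: 11.9
position: [582.7, -17.2, 23.8]
ee_rot: [-3.138, -0.0, -1.462]
contact_force: [2.3, 2.1, 10.7]
finger_gap: 0.121
grasp_force: 62.4
t: 12.32
position: [582.7, -17.2, 23.8]
ee_rot: [-3.138, -0.001, -1.461]
contact_force: [-2.4, 3.2, 20.9]
finger_gap: 0.126
grasp_force: 64.0
```

```bash
python3 -m handwheel '0 0 -0.005 0 0 0;0 0 -0.003 0 0 0;0 0 0 0 0 0;0 0 0 0 0 0;0 0 0 0 0 0;0 0 0 0 0 0'
python3 - <<'E'
from h import *
cap('top','t4');cap('scene','s4')
b=cv2.imread('pics/s4.png')[140:230,225:315]
c=cv2.imread('pics/t4.png')[155:245,195:285]
cv2.imwrite('pics/c5.png',np.hstack([cv2.resize(x,(400,400),interpolation=cv2.INTER_CUBIC) for x in(b,c)]))
s=arm.observe();print(s['position'],s['ee_rot'],s['contact_force'],s['t'])
E
```

```text
t: 12.82
position: [582.7, -17.2, 23.8]
ee_rot: [-3.138, -0.0, -1.462]
contact_force: [1.2, 2.1, 12.2]
finger_gap: 0.119
grasp_force: 62.8
[582.69511637 -17.24181819  23.81494216] [-3.13768680e+00 -2.68211447e-04 -1.46177131e+00] [ 1.69774852  1.92720944 11.84201098] 12.9167
```

View pics/c5.png

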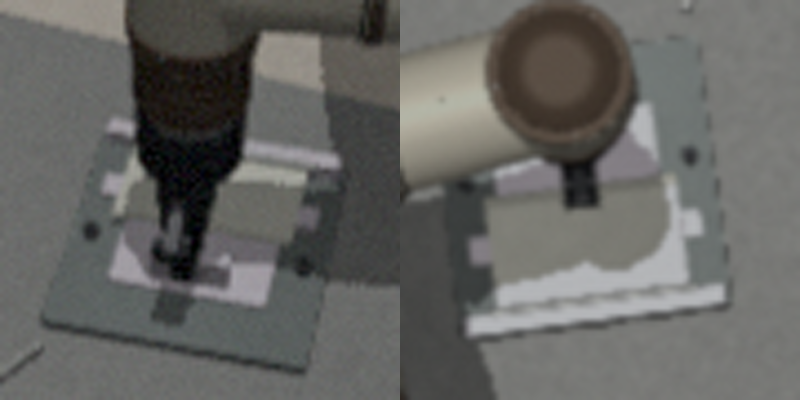

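The flap is flat and the strip is under it. In the left half, the strip's outer corners are at (108,277) and (268,305), and the screws at (91,230) and (303,265). I'll check these numerically.

Run:
```python
from h import *
k=400/90
def pt(U,V,z): return w('s4',(U+.5)/k-.5+225,(V+.5)/k-.5+140,z)
m,t,r=fit([pt(91,230,22),pt(303,265,22)],[(12,-83),(12,83)])
e,te,r2=fit([pt(108,278,14),pt(268,306,14)],[(82,-60),(82,60)])
c,s=np.cos(t),np.sin(t);d=e-m;print(m,t,r,r2,'edge in mouth',c*d[0]+s*d[1],-s*d[0]+c*d[1],te-t)
```

```text
[544.16838699 -19.21591478] 0.12866564423156213 [[-0.1  0.9]
 [ 0.1 -0.9]] [[ 0.1 -1.2]
 [-0.1  1.2]] edge in mouth -32.46448935080232 1.6084057081717362 -0.007128579587725753
```

```bash
python3 -c "
from plant import ticket
print(ticket.hand_in())"
```

```text
the job is handed in; nothing more can be done
None
```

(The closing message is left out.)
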